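# Push the filling box back into the row on the kneading board

### The job

Make room in the middle of the kneading board: push the lidded steel filling box that stands out there back into its place in the row, with its back end against the board's back rail and its long side up against the other lidded box in the corner, square and without a gap. Slide it along the board by pushing on its sides, without lifting or tipping it and without touching its lid handle, and leave the other lidded box, the open box of tools, the bowl and the scraper where they are.

Things in the scene. Friction and masses are not known exactly. Their poses are not given: they have to be found in the camera images.
- board: Wooden kneading board fixed on the bench, 460 mm (x) by 640 mm (y), 18 mm thick; origin: centre of its underside, on the bench. +x points away from the robot to the back rail, y along that rail; turned up to 8 degrees. Rails 18 mm thick stand 45 mm above its surface along the back and both sides (side rails' inner faces at y = -302 and +302 mm); the front is open.
- rail_mid (a point): Point at the foot of the back rail's inner face, midway along it, on the board's upper surface (18 mm above the bench); same axes as the board.
- box: The box to push: closed straight-sided stainless filling box, lid fixed on, loose in mid-board. 176 mm long (its x), 108 mm wide (y), walls 60 mm tall, edges rounded 4 mm, 0.5 to 0.95 kg. Origin: centre of its underside, on the board's surface. Its x points roughly to the back rail, up to 20 degrees off. Slides under a push of 2 to 7 N.
- box_handle: Handle of the box's lid, a steel strap 64 mm long along the box's x, 8 mm thick, its top 82 mm above the box's underside, at the middle of the lid. Its origin is the same point as the box's origin. Not to be touched.
- row_box: The other lidded box, same shape and size, with the same handle, already in the row: in the left or the right back corner of the board, square to it, its back end and outer side within about 2 mm of the rails, which stop it from being pushed further. Loose. Origin: centre of its underside.
- tool_box: Open stainless box of the same footprint (176 by 108 by 60 mm), in the other back corner of the board, with two bamboo paddles (which stick out over its front edge by about 30 mm, up to 80 mm above the board) and a ring cutter in it. Loose; leave it. Origin at the centre of its underside.
- bowl: White porcelain bowl, 90 mm across, 42 mm tall, near the front left or front right corner of the board. Leave it. Origin at the centre of its underside.
- scraper: Bench scraper lying flat, about 100 by 120 mm, 18 mm tall at its wooden handle, near the other front corner of the board. Leave it. Origin at its underside near its middle.
Not all that is in view belongs to the job. What is shaped like the box but green is not meant. Leave any yellow look-alike of the row_box alone.

How it is judged (in metres and radians):
At the end, for the whole second after the job is handed in: The box rests flat and still on the board, its back end within 5 mm of the back rail, its side within 5 mm of the other lidded box, square to the board within about 2.5 degrees (x of box in the frame of rail_mid above -0.093 m and horizontal distance between box and row_box below 0.113 m and angle between the x axis of box and the x axis of board, either way round below 0.045 rad and height (world z) of box below 0.022 m and angle between box's own z axis and vertical below 0.05 rad and linear speed of box below 0.01 m/s); the robot touches nothing.
It fails at once if the box is lifted more than 10 mm off the board (height (world z) of box above 0.028 m).
It fails at once if the box is tipped more than 10 degrees (angle between box's own z axis and vertical above 0.175 rad).
It fails at once if the robot touches the lid handle of the box that is to be pushed (contact force between box_handle and the fingers above 0.5 N or contact force between box_handle and the arm above 0.5 N).
It fails at once if the other lidded box or the open box of tools is shifted by more than 12 mm (distance of any of row_box, tool_box from where it was at the start of the episode above 0.012 m).
It fails at once if the bowl or the scraper is shifted by more than 12 mm (distance of any of bowl, scraper from where it was at the start of the episode above 0.012 m).
It also fails if it takes over 64 s, if anything falls off the work surface, if the arm or the gripper's body presses on something with over 40 N, if the wrist force passes 120 N, or if a joint passes its speed limit or range.

### The arm

A 7-joint arm with a two-finger parallel gripper is mounted at the origin on the work surface. World frame = base frame: x ahead of the robot, y to its left, z up, the work surface at z = 0. Lengths are in m, angles in degrees, forces in N, time in s.
With the tool pointing down it reaches from about 0.425 to 0.875 m from the base axis. Payload 4.7 kg.
Tool frame: the origin (TCP) lies at the very end of the fingers, on their centre line; the grasp point (between the pads) lies 19 mm behind it; z points along the fingers, y is the direction in which the jaws open and shut (so a half turn about z gives the same grasp; the last joint's range is limited). The gripper opens to 87 mm and grips with 3 to 60 N. Pads are 19 mm wide; open, the fingers measure 117 mm over their backs; the gripper's body (75 mm by 190 mm) begins 51 mm behind the grasp point.
Start: joints at [69.849, 18.392, -4.016, 83.108, 1.295, 78.541, -3.26], TCP at [0.232, -0.607, 0.223] pointing down, gripper open.
Joint ranges: [-163.93, 163.93], [-17.29, 119.83], [-79.2, 71.16], [3.27, 140.29], [-89.18, 269.18], [5.43, 117.66], [-154.24, 154.24]. Speed limits (degrees/s): [147.25, 147.25, 180, 180, 180, 180, 180].

### API

Orientations are given as [roll, pitch, yaw] about the fixed x, y, z axes, in that order (R = Rz(yaw) Ry(pitch) Rx(roll)).
In Python, from cell import * gives the robot as it stands.
- The arm moves only by the tool arm_command, never from a script. Its argument "targets" is a list that holds one entry, the list of rows, each a list of 7 numbers: the shift along the tool's x, y, z in m, then the turn, a rotation vector about the tool's x, y, z in degrees, then the gripper's target within -1 to 1 (shut at 1, half-way at 0, fully open at -1). In form: [[[tx, ty, tz, rx, ry, rz, claw], ...]]. A call has 1 to 10 rows; each row is the pose to reach, as a shift and turn from the pose commanded when the call began, along the tool's axes at that moment; what a row does not reach only later rows make up. A row lasts 1/10 s, in which the tool goes at most 50 mm and 8.59 degrees, less where a joint would pass 70% of its speed; a pose out of reach is approached as far as the arm can. A call with a gripper value outside its range is refused whole. The fingers move at their own pace and stop on an object; "newtons" is the grip in N (left out, the last holds). Time passes only in rows, so rows that repeat a pose let the fingers close. It gives the time, the measured TCP pose, the force and the opening at its end, in the units of the state.
- get_obs(): the state, without advancing time (a new reading comes with each control period).
- read_camera(name): name is "side" or "top" or "wrist"; returns a dict with "img" (420x560x3 uint8, red, green, blue), "z_map" (420x560 float32, m along the optical axis (not along the pixel's ray), 0 where there is no reading), "K" (3x3 intrinsics, pixels), "origin" and "attitude" of the camera in the world. Camera axes: x right, y down, z forward; pixel columns grow to the right and rows downward; lengths in m; the calibration is good to about 2 mm. A picture is of the moment at which its call begins.
- sign_off(): hands the job in, once; it reports no verdict.
Trained networks look in the newest picture that a camera, given by its name, has taken for a name from the list of things; names that differ only in an ending like _2 or _b are one class to them, and where a whole thing is asked for, a point or a joint stands for the part that bears it (a point fixed in the world has none). Each returns a list of dicts, best first, with "conf" (0 to 1); they miss things now and then, are a little off and sometimes report something else, mostly with a low value. They report only what shows in the picture. A call takes as long as a camera call. They do not tell look-alikes from the thing itself.
- search_frame(thing, camera): "position" ([column, row] in pixels, amid what is visible of it).
The state is a dict: "time_s": time; "qpos": joint angles; "joint_velocities": joint speeds; "effort": joint torques, N m; "tool_pos": TCP position; "tool_rot": TCP orientation; "force": force on the tool from outside, world axes, zero at the start; "wrist_torque": the same for the moment, N m; "grip_width": finger opening in m.
Only numpy, scipy, OpenCV 4.12 (cv2) and the standard library are available. Lean on these libraries where they do the work, as an engineer would, in place of code of your own. Each camera call takes 0.05 s, during which the arm holds its last target.

## Working session

There is one attempt and no reset: what is moved stays moved. The work goes in short steps, Python scripts to look and compute and a tool call to move; the robot and the scene stay as the last step left them, time stands still between calls to the robot, and variables do not carry over. Pictures are saved under pics/ and viewed, and the job is handed in when it is done.

Besides the shell and the picture viewer there is one more tool, called after "Request:" as name(argument=value, ...) on one line, values as JSON. arm_command: Moves the arm, as the interface text tells. Its arguments: {"type":"object","properties":{"targets":{"type":"array","items":{"type":"array","items":{"type":"array","items":{"type":"number"}}}},"newtons":{"type":"number"}},"required":["targets"]}

```bash
mkdir -p pics; ls; cat > h.py <<'E'
from cell import *
import numpy as np, cv2
def save(c,name):
    cv2.imwrite('pics/'+name,c['img'][:,:,::-1])
E
python3 - <<'E'
from h import *
for n in ['top','side','wrist']:
    c=read_camera(n); save(c,n+'0.png'); print(n,c['K'].tolist(),c['origin'],c['attitude'])
    if n!='wrist':
        for t in ['box','box_handle','row_box','tool_box','bowl','scraper','board','rail_mid']:
            try: print(t,[(np.round(d['position']).tolist(),round(d['conf'],2)) for d in search_frame(t,n)])
            except Exception as e: print(t,e)
print(get_obs())
E
```

```text
pics
top [[420.91438180259956, 0.0, 277.5005127837786], [0.0, 420.91438180259956, 207.91141160079516], [0.0, 0.0, 1.0]] [ 0.42894862 -0.03550567  1.42717909] [-172.92223249   -0.50943345  -91.5450325 ]
box [([284.0, 224.0], 0.79), ([413.0, 198.0], 0.63)]
box_handle []
row_box [([134.0, 192.0], 0.91), ([202.0, 182.0], 0.66), ([264.0, 230.0], 0.3)]
tool_box [([350.0, 186.0], 0.75)]
bowl [([199.0, 264.0], 0.9)]
scraper [([341.0, 269.0], 0.69), ([284.0, 221.0], 0.58)]
board [([266.0, 230.0], 0.96)]
rail_mid [([264.0, 233.0], 0.93)]
side [[462.43607018517196, 0.0, 285.86449392312363], [0.0, 462.43607018517196, 203.87357776362424], [0.0, 0.0, 1.0]] [-0.13655242  0.90636595  0.71895469] [-119.27098398   -0.45440488 -143.19114555]
box [([293.0, 203.0], 0.96), ([352.0, 152.0], 0.9)]
box_handle [([296.0, 205.0], 0.25)]
row_box [([127.0, 282.0], 0.9), ([200.0, 224.0], 0.75)]
tool_box [([308.0, 170.0], 0.88), ([294.0, 205.0], 0.44)]
bowl [([272.0, 266.0], 0.75), ([309.0, 172.0], 0.71)]
scraper [([373.0, 205.0], 0.63)]
board [([281.0, 233.0], 0.94)]
rail_mid [([280.0, 237.0], 0.6)]
wrist [[352.04
[... 179 characters left out ...]
558912e+01]
{'time_s': 0.95, 'qpos': array([69.85133829, 18.39231981, -4.01642044, 83.10653092,  1.29394181,
       78.54175238, -3.25686358]), 'joint_velocities': array([ 0.00035607,  0.01868727, -0.07903128, -0.09657718, -0.00578367,
       -0.04706189, -0.08910085]), 'effort': array([ 1.41672731e-04, -4.91103137e+01, -4.02886514e-01, -3.12774253e+01,
       -6.35593082e-02,  3.37183988e-02,  2.42443770e-05]), 'tool_pos': array([ 0.23246894, -0.60703213,  0.22259102]), 'tool_rot': array([1.79995528e+02, 1.58324775e-03, 2.09606655e+01]), 'force': array([-0.50402204,  0.31294238, -0.24788594]), 'wrist_torque': array([-0.03121693,  0.01879901,  0.01776914]), 'grip_width': 0.08693344135773992}
```

View pics/top0.png

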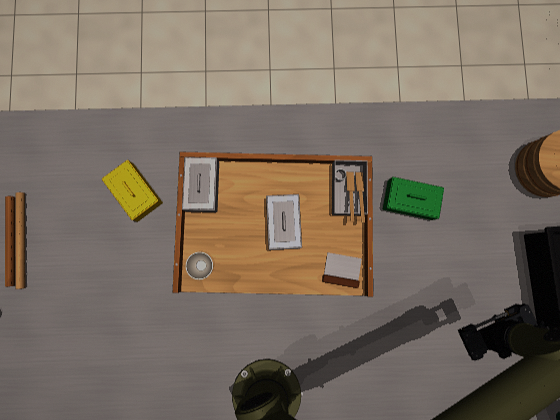

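View pics/side0.png

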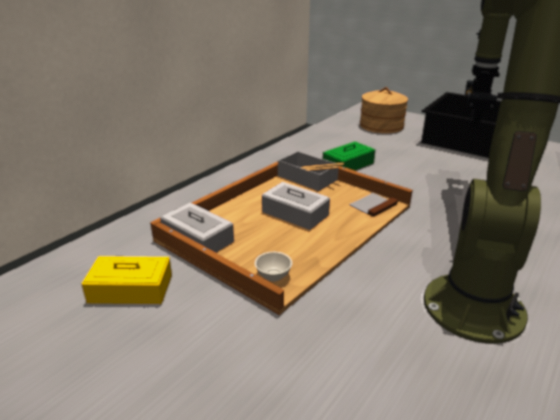

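```bash
cat >> h.py <<'E'
from scipy.spatial.transform import Rotation as Ro
def cloud(c):
    z=c['z_map']; H,W=z.shape
    u,v=np.meshgrid(np.arange(W),np.arange(H)); K=c['K']
    P=np.stack([(u-K[0,2])/K[0,0]*z,(v-K[1,2])/K[1,1]*z,z],-1)
    R=Ro.from_euler('xyz',c['attitude'],degrees=True).as_matrix()
    return P@R.T+np.array(c['origin'])
def rect(pts):
    (cx,cy),(a,b),ang=cv2.minAreaRect((pts*1000).astype(np.float32))
    if a<b: a,b,ang=b,a,ang+90
    ang=(ang+90)%180-90
    return round(float(cx),1),round(float(cy),1),round(a,1),round(b,1),round(ang,2)
E
python3 - <<'E'
from h import *
c=read_camera('top'); X=cloud(c)
crop=c['img'][140:310,160:390]; cv2.imwrite('pics/crop1.png',cv2.resize(crop,None,fx=3.4,fy=3.4,interpolation=cv2.INTER_CUBIC)[:,:,::-1])
def reg(n,r0,r1,c0,c1,z0,z1):
    P=X[r0:r1,c0:c1].reshape(-1,3); m=(P[:,2]>z0)&(P[:,2]<z1); Q=P[m]
    print(n,len(Q),rect(Q[:,:2]),'z',np.round(np.percentile(Q[:,2],[5,50,95]),4)); return Q
reg('box',185,258,255,310,.07,.09)
reg('boxhandle',185,258,255,310,.09,.12)
reg('row',162,215,186,222,.07,.09)
reg('rowhandle',165,215,180,222,.09,.12)
reg('tool',158,222,328,366,.07,.085)
reg('board surf',215,250,225,255,0,.05)
R=reg('rails',148,298,168,378,.055,.068)
for r in range(148,166,1): print(r,np.round(X[r,270],4))
E
```

```text
box 1762 (554.0, -70.2, 175.8, 108.1, 1.17) z [0.076  0.0814 0.0865]
boxhandle 51 (566.8, -71.7, 92.6, 35.0, -22.49) z [0.0908 0.1    0.1051]
row 1409 (675.4, 194.5, 159.5, 98.4, -0.58) z [0.0761 0.0817 0.0867]
rowhandle 54 (666.8, 188.1, 92.1, 37.5, -4.64) z [0.0926 0.1001 0.1055]
tool 246 (657.7, -287.3, 189.1, 103.4, -3.7) z [0.0711 0.0776 0.0839]
board surf 1045 (526.2, 76.9, 115.3, 98.5, -1.08) z [0.0143 0.0191 0.0241]
rails 2697 (551.9, -39.7, 641.3, 460.9, 87.28) z [0.0575 0.0633 0.0672]
148 [ 0.8156 -0.0326  0.0027]
149 [ 0.8116 -0.0325  0.0043]
150 [ 0.8087 -0.0324  0.0018]
151 [ 0.8039 -0.0323  0.0066]
152 [ 0.8029 -0.0322 -0.0033]
153 [ 0.7987 -0.0321 -0.0008]
154 [ 0.7784 -0.0322  0.0645]
155 [ 0.7764 -0.0321  0.0592]
156 [ 0.7705 -0.032   0.0688]
157 [ 0.7681 -0.0319  0.0651]
158 [ 0.765  -0.0318  0.0639]
159 [ 0.7634 -0.0317  0.0564]
160 [ 0.7641 -0.0316  0.0395]
161 [ 0.7647 -0.0315  0.0227]
162 [ 0.7618 -0.0314  0.0202]
163 [ 0.7587 -0.0313  0.0187]
164 [ 0.7553 -0.0312  0.0181]
165 [ 0.7503 -0.0311  0.0248]
```

View pics/crop1.png

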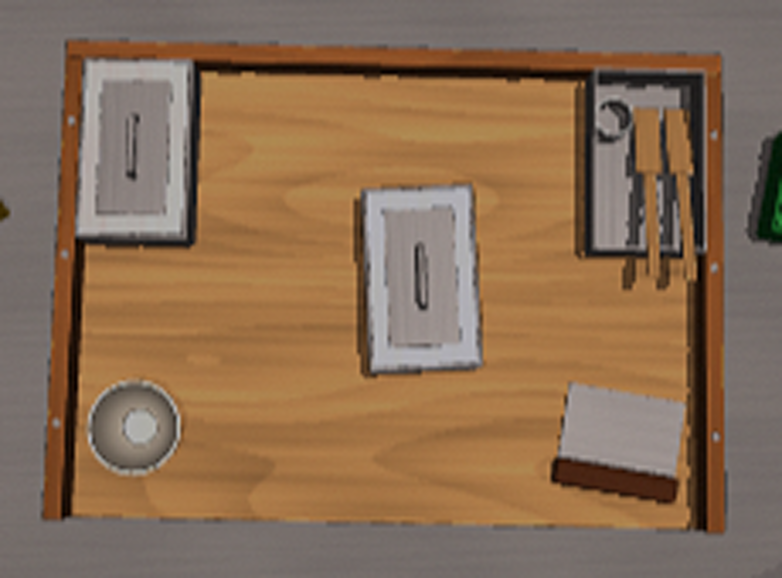

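```bash
cat >> h.py <<'E'
def rows(tx,ty,tz,yaw):
    """offset in tool axes from current measured pose to world target"""
    o=get_obs(); R=Ro.from_euler('xyz',o['tool_rot'],degrees=True).as_matrix()
    d=R.T@(np.array([tx,ty,tz])-o['tool_pos'])
    T=Ro.from_euler('xyz',[180,0,yaw],degrees=True).as_matrix()
    rv=Ro.from_matrix(R.T@T).as_rotvec(degrees=True)
    print('shift',np.round(d,4),'rot',np.round(rv,2),'t',o['time_s'])
E
python3 - <<'E'
from h import *
c=read_camera('top'); X=cloud(c); img=c['img'].astype(int)
# row box: height mask incl. whole
for n,(r0,r1,c0,c1) in dict(row=(150,216,176,222),box=(180,258,250,312)).items():
    P=X[r0:r1,c0:c1].reshape(-1,3); m=(P[:,2]>.0735)&(P[:,2]<.09); print(n,rect(P[m][:,:2]))
# rails: inner edge of back rail by row edges: fit
P=X.reshape(-1,3); m=(P[:,2]>.054)&(P[:,2]<.07)&(P[:,0]>.74)&(P[:,0]<.82)&(abs(P[:,1]+.05)<.15)
Q=P[m]; print('back rail',len(Q),np.polyfit(Q[:,1],Q[:,0],1),rect(Q[:,:2]))
rows(.435,-.07,.20,-2.7)
E
python3 - <<'E'
from h import *
c=read_camera('side'); X=cloud(c); P=X.reshape(-1,3)
m=(P[:,2]>.0735)&(P[:,2]<.09)
for n,(x0,x1,y0,y1) in dict(row=(.55,.80,.11,.27),box=(.44,.67,-.15,.01)).items():
    k=m&(P[:,0]>x0)&(P[:,0]<x1)&(P[:,1]>y0)&(P[:,1]<y1); print(n,k.sum(),rect(P[k][:,:2]))
m=(P[:,2]>.05)&(P[:,2]<.07)&(P[:,0]>.74)&(P[:,0]<.82)&(abs(P[:,1]+.05)<.15)
Q=P[m]; print('back rail',len(Q),np.polyfit(Q[:,1],Q[:,0],1),rect(Q[:,:2]))
E
```

```text
row (685.9, 200.0, 176.0, 108.8, -2.78)
box (553.9, -70.2, 175.9, 107.8, 1.26)
back rail 519 [0.04711353 0.77340652] (772.3, -49.3, 298.0, 20.9, 87.33)
shift [ 0.3812 -0.429   0.0225] rot [ 0.    0.   23.66] t 1.05
row 1416 (681.4, 203.2, 177.7, 111.2, -2.72)
box 1069 (551.6, -64.9, 177.1, 109.6, 1.6)
back rail 501 [0.04602653 0.76894768] (770.2, -50.4, 299.3, 26.1, 86.98)
```

Request:
arm_command(targets=[[[0.038,-0.043,0,0,0,4,0],[0.076,-0.086,0,0,0,8,0],[0.114,-0.129,0,0,0,12,0],[0.152,-0.172,0,0,0,16,0],[0.19,-0.215,0,0,0,20,0],[0.228,-0.258,0.005,0,0,23.7,0],[0.266,-0.301,0.01,0,0,23.7,0],[0.304,-0.344,0.015,0,0,23.7,0],[0.343,-0.387,0.02,0,0,23.7,0],[0.381,-0.429,0.022,0,0,23.7,0]]])

```text
time_s: 2.1
tool_pos: [0.4085, -0.1377, 0.2052]
tool_rot: [179.9, -0.0, -2.8]
force: [1.6, 0.2, -0.6]
grip_width: 0.0435
```

Request:
arm_command(targets=[[[0,0,0,0,0,0,0],[0,0,0,0,0,0,0]]])

```text
time_s: 2.3
tool_pos: [0.4084, -0.1388, 0.2054]
tool_rot: [179.9, -0.0, -2.6]
force: [-0.5, -0.9, -0.5]
grip_width: 0.0436
```

```bash
python3 - <<'E'
from h import *
o=get_obs(); print(o['tool_pos'],o['tool_rot'],o['force'],o['grip_width'],o['qpos'])
c=read_camera('wrist'); save(c,'w1.png')
rows(.435,-.07,.045,-2.7)
E
```

```text
[ 0.40843531 -0.13877998  0.20537955] [ 1.79927484e+02 -1.55853019e-02 -2.55843124e+00] [-0.48254798 -0.89990587 -0.52372658] 0.04357371897007271 [ 45.013993    -7.64260947 -27.18964687 112.63810216  -3.5533029
  74.16293977 -73.5580605 ]
shift [ 0.0236 -0.0715  0.1602] rot [ 0.06 -0.   -0.03] t 2.35
```

View pics/w1.png

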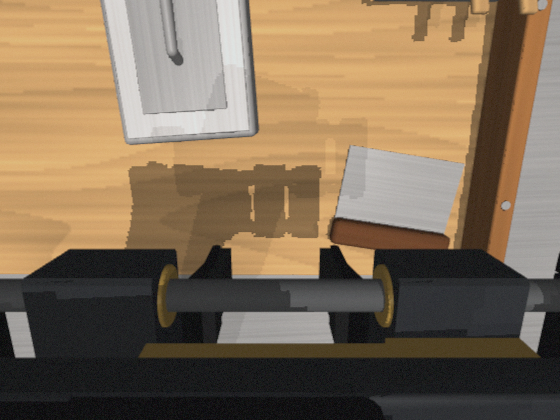

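Request:
arm_command(targets=[[[0.01,-0.035,0,0,0,0,0],[0.024,-0.071,0,0,0,0,0],[0.024,-0.071,0.04,0,0,0,0],[0.024,-0.071,0.08,0,0,0,0],[0.024,-0.071,0.12,0,0,0,0],[0.024,-0.071,0.15,0,0,0,0],[0.024,-0.071,0.16,0,0,0,0],[0.024,-0.071,0.16,0,0,0,0],[0.024,-0.071,0.16,0,0,0,0]]])

```text
time_s: 3.25
tool_pos: [0.4366, -0.0707, 0.0463]
tool_rot: [180.0, -0.1, -2.8]
force: [0.0, 0.3, 0.5]
grip_width: 0.0433
```

```bash
python3 - <<'E'
from h import *
o=get_obs(); print(o['tool_pos'],o['tool_rot'],o['force'],o['grip_width'],o['qpos'])
c=read_camera('side'); save(c,'s1.png')
E
```

```text
[ 0.43662314 -0.07069877  0.04633319] [ 1.79975534e+02 -1.08031577e-01 -2.82327129e+00] [0.01902275 0.32024599 0.54663818] 0.043297451936406495 [ 39.73430753   4.96991409 -34.80102532 121.7462344    3.52393468
  54.11192537 -89.85098004]
```

View pics/s1.png

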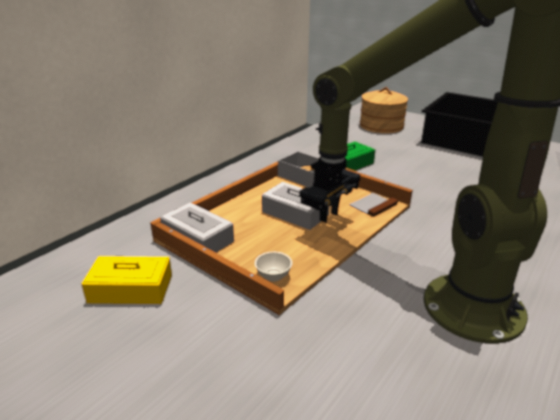

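Request:
arm_command(targets=[[[0.008,0,0,0,0,0,0],[0.016,0,0,0,0,0,0],[0.024,0,0,0,0,0,0],[0.032,0,0,0,0,0,0],[0.04,0,0,0,0,0,0],[0.05,0,0,0,0,0,0],[0.06,0,0,0,0,0,0],[0.07,0,0,0,0,0,0],[0.08,0,0,0,0,0,0],[0.085,0,0,0,0,0,0]]])

```text
time_s: 4.3
tool_pos: [0.5198, -0.0738, 0.0449]
tool_rot: [180.0, 0.2, -2.7]
force: [-8.1, 0.2, 7.1]
grip_width: 0.0441
```

```bash
cat >> h.py <<'E'
def boxes(camname,name=None):
    c=read_camera(camname); X=cloud(c); P=X.reshape(-1,3)
    if name: save(c,name)
    return c,X
E
python3 - <<'E'
from h import *
o=get_obs(); print(o['tool_pos'],o['tool_rot'],o['force'])
c,X=boxes('top','t2.png')
c,X=boxes('side','s2.png'); 
E
```

```text
[ 0.51982517 -0.07384751  0.04493424] [179.99185447   0.20372965  -2.74622708] [-8.1288866   0.16248947  7.06630645]
```

View pics/t2.png

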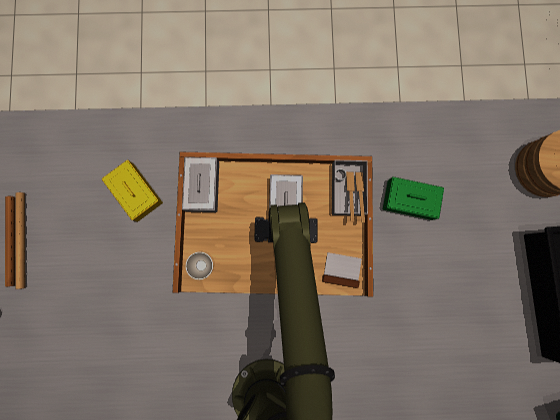

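View pics/s2.png

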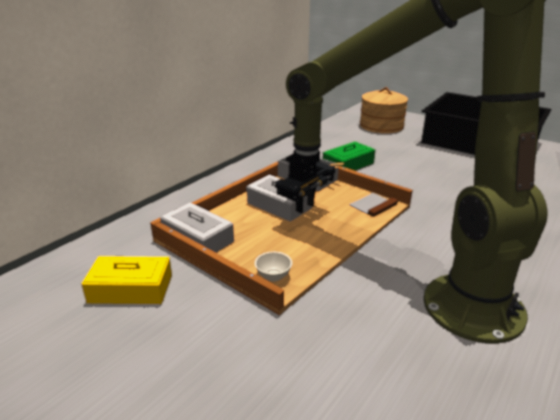

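```bash
python3 - <<'E'
from h import *
c=read_camera('top'); X=cloud(c)
P=X[165:200,255:315].reshape(-1,3); m=(P[:,2]>.0735)&(P[:,2]<.09); print(rect(P[m][:,:2]))
Q=P[m]; print(Q[:,0].max(),Q[:,1].min(),Q[:,1].max())
b=[Q[(abs(Q[:,1]-y)<.003),0].max() for y in np.arange(-.115,-.03,.008)]; print(np.round(b,4), np.polyfit(np.arange(-.115,-.03,.008),b,1))
o=get_obs();print(o['tool_pos'],o['force'],o['time_s'])
E
```

```text
(665.2, -80.1, 107.4, 84.6, 88.35)
0.708659628369436 -0.1348723235354142 -0.025262270175629924
[0.7064 0.7062 0.7064 0.7064 0.707  0.7064 0.7077 0.7074 0.7075 0.7087
 0.7079] [0.02717926 0.70913345]
[ 0.5206071  -0.0738716   0.04496853] [-1.26813003  0.53145832 -0.05100532] 4.45
```

Request:
arm_command(targets=[[[0.006,0,0,0,0,0,0],[0.014,0,0,0,0,0,0],[0.022,0,0,0,0,0,0],[0.03,0,0,0,0,0,0],[0.037,0,0,0,0,0,0],[0.042,0,0,0,0,0,0],[0.046,0,0,0,0,0,0],[0.049,0,0,0,0,0,0],[0.051,0,0,0,0,0,0],[0.051,0,0,0,0,0,0]]])

```text
time_s: 5.45
tool_pos: [0.5707, -0.0763, 0.0449]
tool_rot: [180.0, 0.1, -2.7]
force: [-5.3, -0.3, 1.3]
grip_width: 0.0432
```

Request:
arm_command(targets=[[[0,0,0,0,0,0,0],[-0.02,0,0,0,0,0,0],[-0.06,0,0,0,0,0,0],[-0.06,0,-0.04,0,0,0,-0.5],[-0.06,0,-0.08,0,0,0,-1],[-0.06,0,-0.1,0,0,0,-1]]])

```text
time_s: 6.05
tool_pos: [0.5145, -0.0736, 0.1491]
tool_rot: [179.9, -0.5, -2.7]
force: [0.0, 0.9, -0.2]
grip_width: 0.0598
```

```bash
python3 - <<'E'
from h import *
o=get_obs();print(o['tool_pos'],o['tool_rot'],o['force'],o['qpos'])
c=read_camera('top'); save(c,'t3.png'); X=cloud(c)
P=X[145:240,255:315].reshape(-1,3); m=(P[:,2]>.0735)&(P[:,2]<.09); print(rect(P[m][:,:2]))
E
```

```text
[ 0.5144849  -0.0736477   0.14913444] [179.89730438  -0.50144257  -2.724163  ] [ 0.01578707  0.89092943 -0.16744356] [ 38.49763538   7.39113629 -35.48168318 106.34982928   4.75276329
  67.18710837 -91.29131917]
(681.3, -80.7, 153.7, 107.4, -1.97)
```

View pics/t3.png

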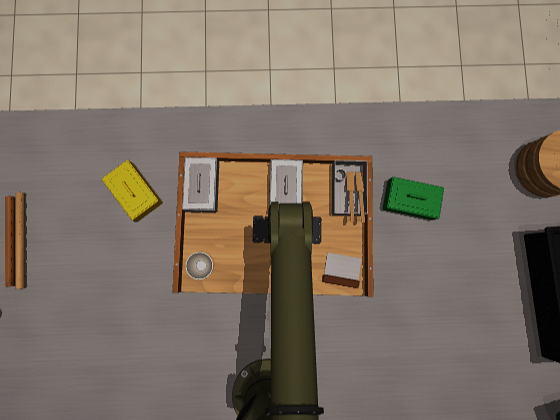

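Request:
arm_command(targets=[[[0,0,0,0,0,-8,-1],[0,0,0,0,0,-16,-1],[0,0,0,0,0,-24,-1],[0,0,0,0,0,-32,-1],[0,0.02,0,0,0,-40,-1],[0.02,0.04,0,0,0,-48,-1],[0.05,0.06,0,0,0,-56,-1],[0.08,0.07,0,0,0,-64,-1],[0.11,0.08,0,0,0,-72,-1],[0.14,0.08,0,0,0,-80,-1]]])

```text
time_s: 7.1
tool_pos: [0.6498, -0.1632, 0.1451]
tool_rot: [179.8, 0.1, 77.4]
force: [0.7, 0.2, -0.1]
grip_width: 0.0869
```

```bash
python3 - <<'E'
from h import *
o=get_obs();print(o['tool_pos'],o['tool_rot'],o['force'],o['qpos'])
rows(.666,-.160,.15,87.3)
rows(.666,-.160,.045,87.3)
E
```

```text
[ 0.64975646 -0.16319603  0.14514736] [1.79796493e+02 5.35203337e-02 7.73771752e+01] [ 0.66936624  0.16143919 -0.07477126] [ 40.48238651  28.07805808 -38.99492062  84.72421507  18.08940918
  73.3664933  -12.96166699]
shift [ 0.0067  0.0152 -0.0048] rot [ 0.2   0.07 -9.92] t 7.1
shift [0.0068 0.0148 0.1002] rot [ 0.2   0.07 -9.92] t 7.1
```

Request:
arm_command(targets=[[[0.003,0.008,0,0,0,-5,-1],[0.007,0.015,0,0.2,0,-9.9,-1],[0.007,0.015,0,0.2,0,-9.9,-1]]])

```text
time_s: 7.4
tool_pos: [0.6657, -0.1559, 0.1449]
tool_rot: [-180.0, -0.1, 87.2]
force: [-0.5, 0.0, 0.1]
grip_width: 0.087
```

```bash
python3 - <<'E'
from h import *
o=get_obs();print(o['tool_pos'],o['tool_rot'],o['force'])
rows(.666,-.160,.045,87.3)
c=read_camera('top'); save(c,'t4.png')
c=read_camera('wrist'); save(c,'w4.png')
E
```

```text
[ 0.66565009 -0.15589461  0.14491901] [-1.79974441e+02 -1.02814647e-01  8.72066824e+01] [-0.54960572  0.01179979  0.10728905]
shift [-0.0043  0.0006  0.0999] rot [-0.03 -0.1  -0.09] t 7.4
```

View pics/w4.png

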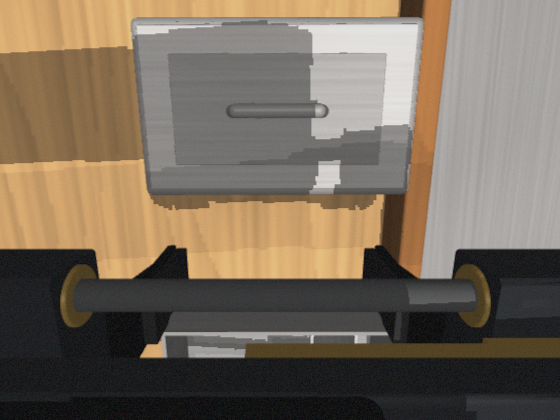

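View pics/t4.png

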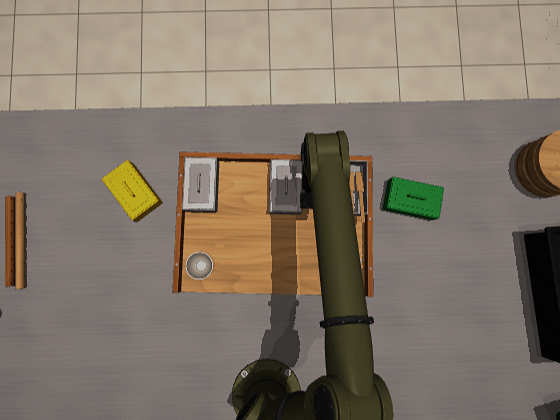

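Request:
arm_command(targets=[[[-0.005,0,0,0,0,0,-1],[-0.005,0,0.03,0,0,0,-1],[-0.005,0,0.06,0,0,0,-1],[-0.005,0,0.09,0,0,0,-1],[-0.005,0,0.1,0,0,0,-1],[-0.005,0,0.1,0,0,0,-1]]])

```text
time_s: 8.1
tool_pos: [0.6617, -0.162, 0.0438]
tool_rot: [-179.6, -0.0, 87.1]
force: [-0.7, 1.1, -0.3]
grip_width: 0.0874
```

Request:
arm_command(targets=[[[0.008,0,0,0,0,0,-1],[0.016,0,0,0,0,0,-1],[0.024,0,0,0,0,0,-1],[0.034,0,0,0,0,0,-1],[0.044,0,0,0,0,0,-1],[0.056,0,0,0,0,0,-1],[0.068,0,0,0,0,0,-1],[0.08,0,0,0,0,0,-1],[0.09,0,0,0,0,0,-1],[0.095,0,0,0,0,0,-1]]])

```text
time_s: 9.1
tool_pos: [0.669, -0.0679, 0.0473]
tool_rot: [-180.0, 0.2, 87.1]
force: [-0.2, -7.5, 5.1]
grip_width: 0.0871
```

```bash
python3 - <<'E'
from h import *
o=get_obs();print(o['tool_pos'],o['tool_rot'],o['force'])
c=read_camera('top'); save(c,'t5.png'); X=cloud(c)
c=read_camera('wrist'); save(c,'w5.png')
for n,(x0,x1,y0,y1) in dict(row=(.55,.80,.12,.27),box=(.56,.8,-.08,.09)).items():
    P=X.reshape(-1,3);k=(P[:,2]>.0735)&(P[:,2]<.09)&(P[:,0]>x0)&(P[:,0]<x1)&(P[:,1]>y0)&(P[:,1]<y1); print(n,k.sum(),rect(P[k][:,:2]))
E
```

```text
[ 0.66900965 -0.06786359  0.04727037] [-179.98806124    0.20303482   87.14518762] [-0.24444381 -7.49051992  5.07258756]
row 1704 (692.0, 191.4, 190.8, 126.0, -3.84)
box 1178 (675.4, 9.3, 176.3, 84.7, -1.49)
```

View pics/t5.png

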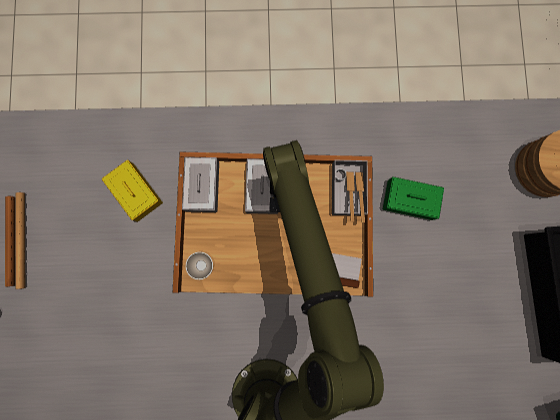

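View pics/w5.png

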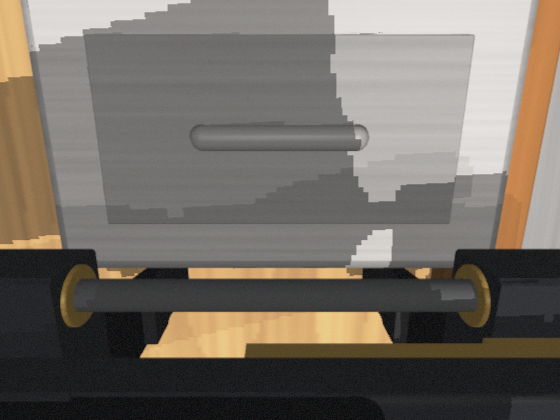

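Request:
arm_command(targets=[[[0.008,0,0,0,0,0,-1],[0.018,0,0,0,0,0,-1],[0.028,0,0,0,0,0,-1],[0.04,0,0,0,0,0,-1],[0.052,0,0,0,0,0,-1],[0.062,0,0,0,0,0,-1],[0.072,0,0,0,0,0,-1],[0.08,0,0,0,0,0,-1],[0.085,0,0,0,0,0,-1],[0.087,0,0,0,0,0,-1]]])

```text
time_s: 10.2
tool_pos: [0.6733, 0.0177, 0.047]
tool_rot: [-180.0, 0.2, 87.1]
force: [-0.3, -8.7, 7.3]
grip_width: 0.0869
```

```bash
python3 - <<'E'
from h import *
o=get_obs();print(o['tool_pos'],o['tool_rot'],o['force'])
c=read_camera('top'); save(c,'t6.png')
crop=c['img'][140:230,170:320]; cv2.imwrite('pics/crop6.png',cv2.resize(crop,None,fx=5,fy=5,interpolation=cv2.INTER_CUBIC)[:,:,::-1])
E
```

```text
[0.6732658  0.01768709 0.04697551] [-179.95538378    0.23759192   87.07252125] [-0.27335738 -8.72960313  7.3302639 ]
```

View pics/crop6.png

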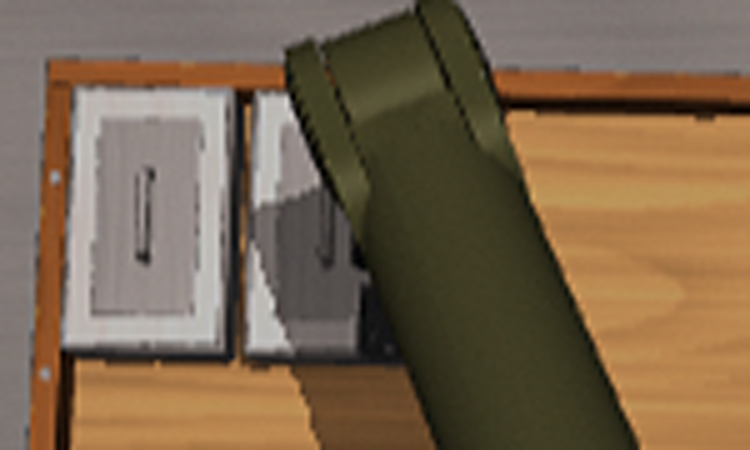

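Request:
arm_command(targets=[[[0.002,0,0,0,0,0,-1],[0.004,0,0,0,0,0,-1],[0.006,0,0,0,0,0,-1],[0.008,0,0,0,0,0,-1],[0.009,0,0,0,0,0,-1]]])

```text
time_s: 10.75
tool_pos: [0.6738, 0.0257, 0.0469]
tool_rot: [-180.0, 0.3, 87.0]
force: [-0.5, -9.5, 4.8]
grip_width: 0.0869
```

Request:
arm_command(targets=[[[0.001,0,0,0,0,0,-1],[0.002,0,0,0,0,0,-1]]])

```text
time_s: 10.95
tool_pos: [0.6739, 0.0272, 0.0469]
tool_rot: [-179.9, 0.3, 87.0]
force: [-0.5, -8.1, 6.6]
grip_width: 0.087
```

Request:
arm_command(targets=[[[0.001,0,0,0,0,0,-1],[0.002,0,0,0,0,0,-1]]])

```text
time_s: 11.15
tool_pos: [0.6739, 0.0273, 0.0469]
tool_rot: [-179.9, 0.4, 87.0]
force: [-2.2, -13.0, 7.6]
grip_width: 0.0867
```

Request:
arm_command(targets=[[[0.001,0,0,0,0,0,-1],[0.002,0,0,0,0,0,-1]]])

```text
time_s: 11.35
tool_pos: [0.6739, 0.0279, 0.0469]
tool_rot: [-179.9, 0.6, 87.0]
force: [-2.1, -14.8, 8.8]
grip_width: 0.0871
```

```bash
python3 - <<'E'
from h import *
o=get_obs();print(o['tool_pos'],o['tool_rot'],o['force'])
c=read_camera('top'); 
crop=c['img'][140:230,170:320]; cv2.imwrite('pics/crop7.png',cv2.resize(crop,None,fx=5,fy=5,interpolation=cv2.INTER_CUBIC)[:,:,::-1])
E
```

```text
[0.67385807 0.02787247 0.04692247] [-179.90149884    0.56367595   86.96015009] [ -2.06346191 -14.84882693   8.78160163]
```

View pics/crop7.png

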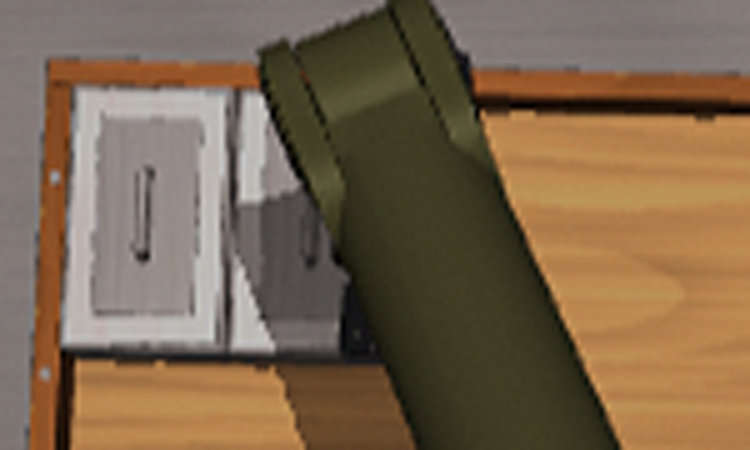

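Request:
arm_command(targets=[[[0.001,0,0,0,0,0,-1],[0.002,0,0,0,0,0,-1],[0.002,0,0,0,0,0,-1]]])

```text
time_s: 11.7
tool_pos: [0.6738, 0.0287, 0.0469]
tool_rot: [-179.9, 0.6, 86.9]
force: [-2.0, -14.8, 9.7]
grip_width: 0.087
```

Request:
arm_command(targets=[[[-0.005,0,0,0,0,0,-1],[-0.03,0,0,0,0,0,-1],[-0.05,0,0,0,0,0,-1],[-0.05,0,-0.04,0,0,0,0],[-0.05,0,-0.08,0,0,0,0],[-0.05,0,-0.1,0,0,0,0],[-0.09,0,-0.1,0,0,0,0],[-0.13,-0.02,-0.1,0,0,0,0],[-0.17,-0.05,-0.1,0,0,0,0],[-0.17,-0.05,-0.1,0,0,0,0]]])

```text
time_s: 12.7
tool_pos: [0.611, -0.138, 0.1447]
tool_rot: [-179.6, 0.3, 86.6]
force: [-0.7, -0.1, 0.5]
grip_width: 0.0453
```

```bash
cat > m.py <<'E'
from h import *
import sys
t=sys.argv[1]
o=get_obs();print(o['time_s'],o['tool_pos'],o['tool_rot'],o['force'],o['qpos'])
c=read_camera('top'); X=cloud(c)
save(c,t+'full.png')
crop=c['img'][140:230,170:320]; cv2.imwrite('pics/'+t+'.png',cv2.resize(crop,None,fx=5,fy=5,interpolation=cv2.INTER_CUBIC)[:,:,::-1])
P=X.reshape(-1,3);k=(P[:,2]>.0735)&(P[:,2]<.09)&(P[:,0]>.55)&(P[:,0]<.8)&(P[:,1]>.02)&(P[:,1]<.27); Q=P[k]
print('both',rect(Q[:,:2]))
y=np.array([-.0,1]); th=np.radians(-2.75); R=np.array([[np.cos(th),np.sin(th)],[-np.sin(th),np.cos(th)]])
B=(Q[:,:2]-[.5519,-.0397])@R.T*1000
for n,a,b in [('box',90,188),('row',198,296)]:
    f=[];g=[];yy=np.arange(a,b,6)
    for v in yy:
        s=B[abs(B[:,1]-v)<3,0]; f.append(s.min()); g.append(s.max())
    print(n,'front',np.round(np.median(f),1),'slope',np.round(np.polyfit(yy,f,1)[0],4),'back',np.round(np.median(g),1),'slope',np.round(np.polyfit(yy,g,1)[0],4))
xs=np.arange(45,205,6); r=[B[abs(B[:,0]-v)<3,1].min() for v in xs]; l=[B[abs(B[:,0]-v)<3,1].max() for v in xs]
print('box right',np.round(np.median(r),1),'slope',np.round(np.polyfit(xs,r,1)[0],4),'row left',np.median(l),np.polyfit(xs,l,1)[0])
E
python3 m.py c8
```

```text
12.7 [ 0.61102939 -0.1380129   0.1447069 ] [-179.59872941    0.25370901   86.56966968] [-0.69036723 -0.10238737  0.51754323] [ 42.97210565  23.79652052 -41.83202977  90.86118064  16.69609605
  72.10015355  -5.15693158]
both (685.7, 147.3, 216.2, 182.1, 86.74)
box front 34.5 slope -0.0198 back 207.1 slope 0.022
row front 35.5 slope -0.0138 back 207.9 slope 0.0181
box right 86.3 slope -0.0057 row left 299.2760189087808 -0.006449361793421329
```

View pics/c8.png

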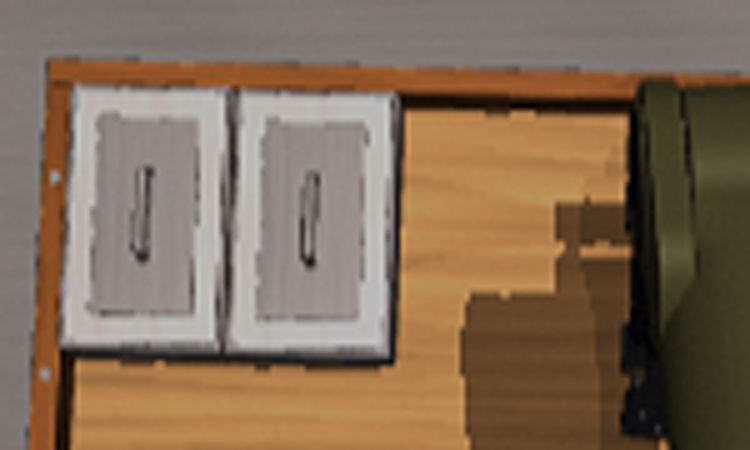

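```bash
python3 - <<'E'
from h import *
rows(.5656,.0988,.145,-2.75)
E
```

```text
shift [ 2.295e-01 -6.040e-02  2.000e-04] rot [-0.15  0.26 89.53] t 12.75
```

Request:
arm_command(targets=[[[0,-0.02,0,0,0,8,0],[0.01,-0.04,0,0,0,16,0],[0.03,-0.06,0,0,0,24,0],[0.06,-0.06,0,0,0,32,0],[0.09,-0.06,0,0,0,40,0],[0.12,-0.06,0,0,0,48,0],[0.15,-0.06,0,0,0,56,0],[0.18,-0.06,0,0,0,64,0],[0.21,-0.06,0,0,0,72,0],[0.23,-0.06,0,0,0,80,0]]])

```text
time_s: 13.75
tool_pos: [0.5656, 0.1089, 0.1461]
tool_rot: [-179.8, 0.1, 7.2]
force: [-0.3, 0.8, -0.3]
grip_width: 0.0437
```

```bash
python3 - <<'E'
from h import *
o=get_obs();print(o['tool_pos'],o['tool_rot'],o['qpos'])
rows(.5656,.0988,.145,-2.75)
rows(.5656,.0988,.046,-2.75)
E
```

```text
[0.56562827 0.10887539 0.14607515] [-1.79775145e+02  1.43495305e-01  7.17405521e+00] [  19.99587494   16.24167841  -38.92659294   98.35112041   10.56253089
   69.30650672 -104.4089071 ]
shift [-0.0013  0.01    0.001 ] rot [-0.21  0.16  9.92] t 13.75
shift [-0.001   0.0104  0.1   ] rot [-0.21  0.16  9.92] t 13.75
```

Request:
arm_command(targets=[[[-0.001,0.005,0,0,0,5,0],[-0.001,0.01,0,0,0,9.9,0],[-0.001,0.01,0,0,0,9.9,0],[-0.001,0.01,0.03,0,0,9.9,0],[-0.001,0.01,0.06,0,0,9.9,0],[-0.001,0.01,0.09,0,0,9.9,0],[-0.001,0.01,0.1,0,0,9.9,0],[-0.001,0.01,0.1,0,0,9.9,0]]])

```text
time_s: 14.55
tool_pos: [0.5649, 0.0938, 0.0443]
tool_rot: [-179.9, 0.4, -2.6]
force: [-0.3, -0.2, -0.0]
grip_width: 0.0441
```

```bash
python3 - <<'E'
from h import *
o=get_obs();print(o['tool_pos'],o['tool_rot'],o['force'])
c=read_camera('wrist'); save(c,'w9.png')
E
```

```text
[0.56492905 0.09375411 0.04434578] [-179.94448389    0.37887515   -2.60282748] [-0.33346116 -0.16892875 -0.02264907]
```

View pics/w9.png

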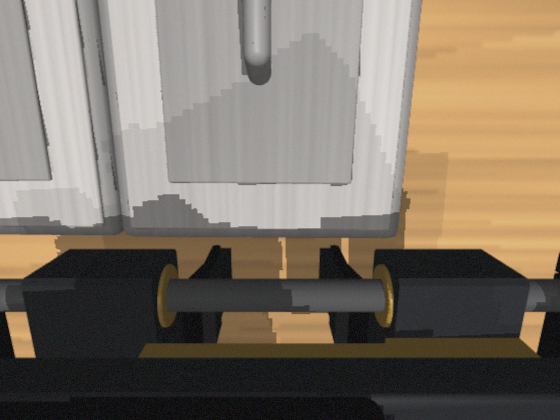

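Request:
arm_command(targets=[[[0.005,0,0,0,0,0,0],[0.01,0,0,0,0,0,0],[0.013,0,0,0,0,0,0],[0.015,0,0,0,0,0,0],[0.016,0,0,0,0,0,0]]])

```text
time_s: 15.1
tool_pos: [0.5792, 0.0922, 0.0459]
tool_rot: [179.9, 0.6, -2.8]
force: [-12.4, -0.6, 8.7]
grip_width: 0.0431
```

Request:
arm_command(targets=[[[0.001,0,0,0,0,0,0],[0.002,0,0,0,0,0,0]]])

```text
time_s: 15.3
tool_pos: [0.5803, 0.0918, 0.0458]
tool_rot: [179.9, 0.7, -2.7]
force: [-12.3, -1.4, 8.1]
grip_width: 0.0434
```

Request:
arm_command(targets=[[[0.001,0,0,0,0,0,0],[0.002,0,0,0,0,0,0]]])

```text
time_s: 15.5
tool_pos: [0.5813, 0.0917, 0.0457]
tool_rot: [179.9, 0.8, -2.7]
force: [-16.7, -1.8, 14.7]
grip_width: 0.0439
```

Request:
arm_command(targets=[[[0.001,0,0,0,0,0,0],[0.002,0,0,0,0,0,0]]])

```text
time_s: 15.7
tool_pos: [0.5812, 0.0916, 0.0457]
tool_rot: [179.8, 1.1, -2.7]
force: [-22.5, -2.0, 19.1]
grip_width: 0.0435
```

Request:
arm_command(targets=[[[-0.005,0,0,0,0,0,0],[-0.03,0,0,0,0,0,0],[-0.05,0,0,0,0,0,0],[-0.05,0,-0.04,0,0,0,0],[-0.05,0,-0.08,0,0,0,0],[-0.05,0.04,-0.1,0,0,0,0],[-0.05,0.08,-0.1,0,0,0,0],[-0.05,0.12,-0.1,0,0,0,0],[-0.05,0.16,-0.1,0,0,0,0],[-0.05,0.2,-0.1,0,0,0,0]]])

```text
time_s: 16.7
tool_pos: [0.5295, -0.1077, 0.1466]
tool_rot: [180.0, 0.1, -2.7]
force: [0.2, 0.5, 0.6]
grip_width: 0.0437
```

```bash
python3 m.py c10; python3 m.py c10b; python3 - <<'E'
from h import *
c=read_camera('side'); save(c,'s10.png')
X=cloud(c);P=X.reshape(-1,3)
k=(P[:,2]>.0735)&(P[:,2]<.09)&(P[:,0]>.55)&(P[:,0]<.8)&(P[:,1]>.02)&(P[:,1]<.28); print(rect(P[k][:,:2]))
E
```

```text
16.7 [ 0.52954402 -0.10771094  0.14664862] [ 1.79967200e+02  7.74717343e-02 -2.73194791e+00] [0.17828616 0.45092781 0.5718245 ] [ 36.40772325  10.19444929 -30.47698403 103.45557505   5.60024052
  67.90596855 -88.52318236]
both (691.5, 146.9, 216.4, 191.1, 87.43)
box front 37.0 slope 0.0138 back 209.5 slope -0.0254
row front 35.4 slope -0.0103 back 207.9 slope 0.0181
box right 86.4 slope 0.0066 row left 299.11276122843 0.0004720381841698399
16.75 [ 0.52851433 -0.11707822  0.14627173] [ 1.79675697e+02  1.23627564e-01 -3.28475338e+00] [ 0.04507724 -6.02174247 -0.48796593] [ 36.70538256  10.27510916 -29.95977275 103.37133553   5.87511859
  67.91011029 -88.36509245]
both (688.8, 154.5, 231.3, 185.4, 87.49)
box front 37.0 slope 0.014 back 209.8 slope -0.0087
row front 35.6 slope -0.0112 back 208.1 slope 0.0242
box right 86.1 slope -0.001 row left 298.761584995332 0.005038152631395855
(680.2, 150.7, 221.6, 178.0, 87.02)
```

View pics/c10.png

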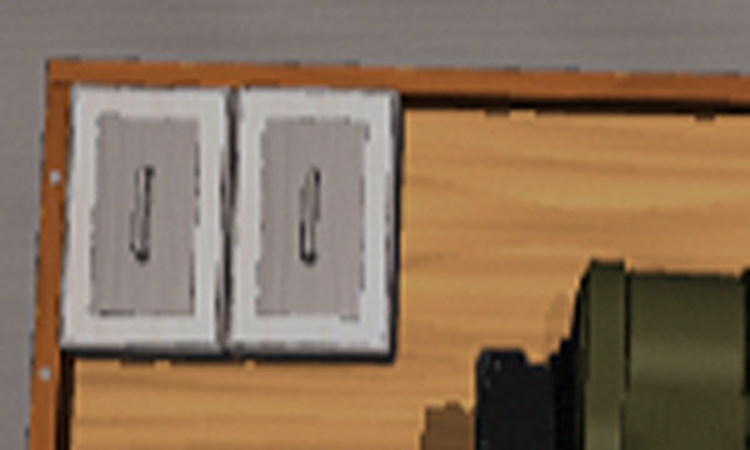

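View pics/s10.png

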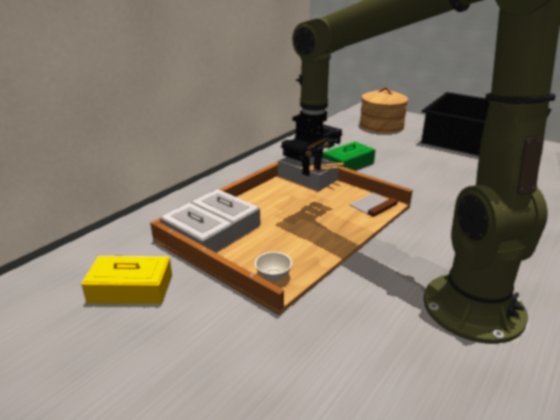

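Request:
arm_command(targets=[[[0,0,-0.03,0,0,0,0],[0,0,-0.06,0,0,0,0],[0,0,-0.06,0,0,0,0],[0,0,-0.06,0,0,0,0]]])

```text
time_s: 17.25
tool_pos: [0.5302, -0.1047, 0.2067]
tool_rot: [180.0, 0.1, -2.6]
force: [0.1, -0.4, 0.3]
grip_width: 0.0436
```

```bash
python3 m.py c11; python3 -c "
from h import *
print(sign_off())"
```

```text
17.25 [ 0.53017576 -0.1046996   0.20666781] [ 1.79992565e+02  6.54320772e-02 -2.63358655e+00] [ 0.11653251 -0.36284445  0.32059312] [ 36.77663414   7.47888423 -30.72464989  99.11275016   3.96822873
  74.54895905 -87.43014421]
both (683.9, 147.5, 216.5, 176.5, 87.32)
box front 36.7 slope 0.0132 back 209.9 slope -0.0341
row front 35.1 slope -0.0193 back 207.8 slope 0.0195
box right 86.3 slope 0.0047 row left 298.8545973576869 0.00591653858405269
the job is handed in; nothing more can be done
None
```

View pics/c11full.png

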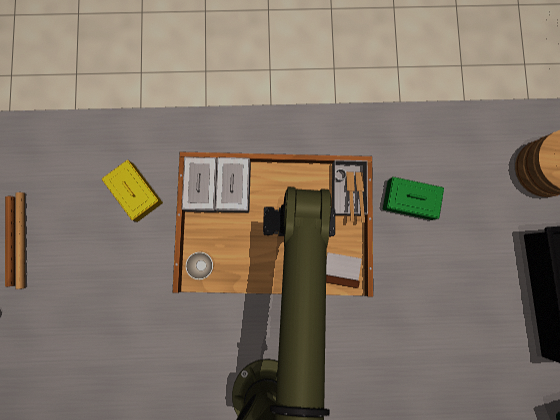

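The steel box is back in the row, against the back rail and the other lidded box, and I handed the job in at about 17 s; no verdict was reported. I pushed it to the rail with two fingers on its front end, sideways until it met the other box (about 15 N), then onto the rail (about 22 N).

**Last checks, top camera:**
- **Fit:** The two boxes together measure 216.5 × 176.5 mm, against 216 × 176 mm for no gap. They sit at about the board's angle (within about 0.1°).
- **Back rail:** The box stands about 1.6 mm closer to the rail than the other lidded box.
- **Other things:** In the last picture the other lidded box, tool box, bowl and scraper look unmoved; I measured only the other lidded box (about 0.4 mm off its first reading). The gripper was clear of everything.

**Disagreements:**
- Single-edge slopes at the box ends varied by up to about 2°, which I put down to depth noise, because the fitted outline was square.
- The side camera places the pair a few mm off the top camera and makes it 221.6 × 178 mm, about 5 mm wider. That is more than its 1–3 mm excess on single boxes, so it does not confirm the fit on its own.

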